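# Offer up a guard door to its hinge and hold it for the pin

## Task

Lift the small blue guard door out of its rack and bring its hinge knuckle into the gap between the two knuckles on the post, so that the three holes line up and a pin could be pushed straight down through them. Finish while still gripping the door there: upright, still, its knuckle hanging free in the middle of the gap without resting or pressing on the post, because somebody else will push the pin in. Do not strike the post hard, and leave the hinge pin in its block, the beaker and the vial where they are.

Things in the scene. Friction and masses are not known exactly. Their poses are not given: they have to be found in the camera images.
- jamb: fixed post with foot plate (8 mm thick, x -25 to 70 mm, y -40 to 40 mm), on either side of the work. Origin: on the worktop straight under the vertical pin axis. The square aluminium post, 40 x 40 mm, top at z = 140 mm, stands on the +x side: its steel-plated face is 21 mm from the axis. Two steel knuckles on the axis, diameter 26 mm, hole 12 mm, at z = 61 to 79 and 111 to 129 mm
- jamb_gap (a point): point on the pin axis in the middle of the gap between the two fixed knuckles, 95 mm above the worktop; axes as the post, z up along the pin axis. The gap is 32 mm high and open towards -x and both y sides, so the door's knuckle can slide in level along the post's +x
- rack: fixed grey and white rack in which the door stands upright at the start. Origin: centre of its underside. Base 110 x 60 x 6 mm; two white cheeks 70 mm long in x, tops at z = 36 mm, leave a slot 12 mm wide along x, open upward and at both ends
- door_grip (a point): loose blue door, about 150 g: panel 90 (x) by 8 (y) by 100 (z) mm, upright in the rack, lower edge 6 mm above the worktop. This point: in mid-thickness, half-way along the panel, 15 mm below its top edge, good to pinch across y. Axes: x along the panel away from the hinge, y across it, z up. A black knob, 14 mm deep, is on the -y face at x = 33 mm, 35 mm lower
- door_knuckle (a point): centre of the door's steel knuckle (diameter 26 mm, hole 12 mm, 24 mm high), 65 mm in -x and 40 mm below door_grip; axes as the door. A neck 6 mm thick joins it to the panel, which begins 20 mm from its axis. It has 4 mm of play above and below in the gap. Any swing angle clear of the post will do; door x along the post's -x is square out and clear of it
- pin_mid (a point): brass hinge pin, 8 mm diameter, 91 mm long with a 16 mm head, standing upright in a wooden block 40 x 40 x 25 mm, its top 98 mm above the worktop; this point is half-way up the pin. Leave it there
- beaker_mid (a point): loose clear beaker, 63 mm diameter, 70 mm tall, empty; this point is its centre, half-way up. Leave it
- vial_mid (a point): loose glass vial with a blue cap, 24 mm diameter, 52 mm tall; this point is its centre. Leave it
- carboy: large fixed blue water bottle behind the middle of the work, 210 mm in diameter, 378 mm tall: carry the door round in front of it, above the pin. Origin: centre of its underside
Mind the look-alikes: they are no part of the job. There is more than one size of the rack; the one meant has the size given above.

How it is judged (in metres and radians):
On the way:
1. the door is held clear of the rack (height (world z) of door_grip above 0.125 m and contact force between the fingers and door above 2 N and contact force between rack and door below 0.1 N), for 0.2 s.
At the end, for the whole second after the job is handed in: Door gripped and still, knuckle in the post's gap: axis within 3.5 mm of the pin axis and 0.07 rad of parallel, height within 4 mm of mid-gap, under 1 N between door and post; pin, beaker and vial within 20 mm of where they stood (horizontal distance between door_knuckle and jamb_gap below 0.0035 m and z of door_knuckle in the frame of jamb_gap between -0.004 and 0.004 m and angle between the z axis of door_knuckle and the z axis of jamb_gap, either way round below 0.07 rad and height (world z) of door_grip above 0.125 m and contact force between the fingers and door above 2 N and contact force between jamb and door below 1 N and linear speed of door below 0.01 m/s and distance of each of pin_mid, beaker_mid, vial_mid from where it was at the start of the episode below 0.02 m); the arm keeps its last pose, push and grip.
It fails at once if the door or the arm strikes or pushes the post with more than 25 N (contact force between jamb and door above 25 N or contact force between jamb and the arm above 25 N or contact force between jamb and the fingers above 25 N).
It fails at once if the hinge pin, the beaker or the vial is moved more than 20 mm (distance of any of pin_mid, beaker_mid, vial_mid from where it was at the start of the episode above 0.02 m).
It also fails if it takes over 54 s, if anything falls off the work surface, if the arm or the gripper's body presses on something with over 40 N, if the wrist force passes 120 N, or if a joint passes its speed limit or range.

## Robot

A 6-joint arm with a two-finger parallel gripper is mounted at the origin on a cart in front of the work surface, level with it; the furniture and walls round the work are solid. World frame = base frame: x ahead of the robot, y to its left, z up, the work surface at z = 0. Lengths are in mm, angles in rad, forces in N, time in s.
With the tool pointing down it reaches from about 225 to 725 mm from the base axis. Payload 3.1 kg.
Tool frame: the origin (TCP) lies on the centre line of the jaws, within the pads' length; the fingertips stand r.tcp_to_tips ahead of it and the grasp point (between the pads) lies 6 mm ahead of it (r.tcp_to_tips is the distance from the TCP to the fingertips, in mm); z points along the fingers, y is the line along which they close (so a half turn about z gives the same grasp; the last joint's range is limited). The gripper opens to 85 mm and grips with 20 to 120 N. Pads are 22 mm wide; open, the fingers measure 114 mm over their backs; the gripper's body (76 mm by 85 mm) begins 54 mm behind the grasp point. The pads swing forward as they close: fully open they stand 13 mm farther back than shut.
Start: joints at [1.186, 0.048, 0.099, 1.622, 0, 1.443], TCP at [133.351, 507.775, 256.312] pointing down, gripper open.
Joint ranges: [-2.91, 2.91], [-0.99, 1.94], [-1.21, 1.42], [-2.12, 2.29], [-1.49, 1.47], [-3.14, 3.14]. Speed limits (rad/s): [2.79, 2.79, 3.14, 3.14, 3.14, 3.14].

## Interface

Orientations are given as a 3x3 rotation matrix whose columns are the frame's x, y, z axes.
In Python, from station import get_state, grab_frame, r, find_in, landmark_of gives the robot as it stands.
- The arm moves only by the tool jog_arm, never from a script. Its argument "deltas" is text: rows parted by semicolons, each of 5 numbers parted by spaces: the closure, from 0 (fully open) to 1 (shut), then the shift along the tool's x, y, z in mm, then the turn about the tool's z in degrees. In form: claw tx ty tz twist; .... A call has 1 to 5 rows; each row is the pose to reach, as a shift and turn from the pose commanded when the call began, along the tool's axes at that moment; what a row does not reach only later rows make up. A row lasts 1/10 s, in which the tool goes at most 50 mm and 8.59 degrees, less where a joint would pass 70% of its speed; a pose out of reach is approached as far as the arm can. A call with a gripper value outside its range is refused whole. The fingers move at their own pace and stop on an object; "grip_force" is the grip in N (left out, the last holds). Time passes only in rows, so rows that repeat a pose let the fingers close. It gives the time, the measured TCP pose, the force, the opening and the grip force at its end, in the units of the state.
- get_state(): the state, without advancing time (a new reading comes with each control period).
- grab_frame(name): name is "scene" or "top"; returns a dict with "frame" (420x560x3 uint8, red, green, blue), "camera_matrix" (3x3 intrinsics, pixels), "k1" (the pictures are not rectified: a ray, as slopes to the right and down, at radius r is drawn at 1 + k1 r^2 times it, then the intrinsics apply), "view" (4x4, takes a point from world to camera coordinates). Camera axes: x right, y down, z forward; pixel columns grow to the right and rows downward; lengths in mm; the calibration is good to about 2 mm. A picture is of the moment at which its call begins. There is no depth.
- r.hand_in(): hands the job in; it is judged then, once.
Trained networks look in a picture, given as the dict that the camera call returned (one of the last four; its "shot" number tells which), for a name from the list of things; names that differ only in an ending like _2 or _b are one class to them, and where a whole thing is asked for, a point or a joint stands for the part that bears it (a point fixed in the world has none). Each returns a list of dicts, best first, with "conf" (0 to 1); they miss things now and then, are a little off and sometimes report something else, mostly with a low value. They report only what shows in the picture. A call takes as long as a camera call. They do not tell look-alikes from the thing itself.
- find_in(picture, name): "point" ([column, row] in pixels, amid what is visible of it).
- landmark_of(picture, name): "point" ([column, row] in pixels: a listed point, or the origin of a listed thing).
The state is a dict: "clock": time; "qpos": joint angles; "joint_vel": joint speeds; "joint_efforts": joint torques, N m; "eef_pos": TCP position; "tool_rot": TCP orientation; "contact_force": force on the tool from outside, world axes, zero at the start; "torque": the same for the moment, N m; "gripper_width": finger opening in mm; "gripper_force": force on a finger pad.
Only numpy, scipy, OpenCV 4.12 (cv2) and the standard library are available. Lean on these libraries where they do the work, as an engineer would, in place of code of your own. Each camera call takes 0.05 s, during which the arm holds its last target. There are 200 camera calls.

## Working session

There is one attempt and no reset: what is moved stays moved. The work goes in short steps, Python scripts to look and compute and a tool call to move; the robot and the scene stay as the last step left them, time stands still between calls to the robot, and variables do not carry over. Pictures are saved under pics/ and viewed, at most 10 in all, crops included, and the job is handed in when it is done.

Besides the shell and the picture viewer there is one more tool, called as name(argument=value, ...) on one line, values as JSON. jog_arm: Moves the arm, as the interface text tells. Its arguments: {"type":"object","properties":{"deltas":{"type":"string"},"grip_force":{"type":"number"}},"required":["deltas"]}

```bash
mkdir -p pics
cat > h.py <<'E'
import numpy as np, cv2
from station import get_state, grab_frame, r, find_in, landmark_of
def ray(p,px):
    K=p["camera_matrix"];V=np.array(p["view"]);k=p["k1"]
    d=np.linalg.inv(K)@[px[0],px[1],1.];d=d[:2];u=d.copy()
    for _ in range(20): u=d/(1+k*(u@u))
    R=V[:3,:3];return -R.T@V[:3,3], R.T@np.array([u[0],u[1],1.])
def atz(p,px,z):
    o,d=ray(p,px);return o+d*(z-o[2])/d[2]
def proj(p,X):
    V=np.array(p["view"]);c=V[:3,:3]@np.array(X,float)+V[:3,3];s=c[:2]/c[2];s=s*(1+p["k1"]*(s@s))
    return (np.array(p["camera_matrix"])@[s[0],s[1],1])[:2]
def tri(p1,a,p2,b):
    o1,d1=ray(p1,a);o2,d2=ray(p2,b)
    A=np.stack([d1,-d2],1);t=np.linalg.lstsq(A,o2-o1,rcond=None)[0]
    x=o1+d1*t[0];y=o2+d2*t[1];return (x+y)/2,np.linalg.norm(x-y)
E
python3 - <<'E'
from h import *
np.set_printoptions(precision=1,suppress=True)
P={n:grab_frame(n) for n in("scene","top")}
for n,p in P.items(): cv2.imwrite(f"pics/{n}0.png",p["frame"][:,:,::-1]);print(n,p["k1"],p["camera_matrix"][0],ray(p,(280,210)))
for t in "jamb jamb_gap rack door_grip door_knuckle pin_mid beaker_mid vial_mid carboy".split():
    for n,p in P.items(): print(t,n,[(np.array(d["point"]).round(1).tolist(),round(d["conf"],2)) for d in landmark_of(p,t)[:4]])
print(r.tcp_to_tips,get_state())
E
```

```text
scene -0.003388465233151618 [468.8   0.  275.2] (array([-607.4, -670.9,  861.4]), array([ 0.7,  0.5, -0.5]))
top 0.034584196733872564 [432.8   0.  273.4] (array([ 288.4,  180.5, 1521.4]), array([ 0.2, -0. , -1. ]))
jamb scene [([379.7, 296.3], 0.76), ([383.2, 268.8], 0.28)]
jamb top [([393.7, 231.4], 0.87)]
jamb_gap scene [([383.3, 269.8], 0.72)]
jamb_gap top [([401.5, 228.2], 0.87)]
rack scene [([246.6, 227.7], 0.67), ([190.6, 195.3], 0.66), ([208.6, 223.3], 0.62)]
rack top [([233.4, 217.8], 0.66), ([200.7, 232.0], 0.6), ([137.8, 199.1], 0.47)]
door_grip scene [([246.4, 201.2], 0.72)]
door_grip top [([234.0, 218.4], 0.64)]
door_knuckle scene [([229.8, 218.7], 0.75), ([306.7, 241.8], 0.62)]
door_knuckle top [([224.1, 236.1], 0.77), ([328.5, 250.0], 0.66)]
pin_mid scene [([308.4, 243.9], 0.42)]
pin_mid top [([316.4, 223.0], 0.36)]
beaker_mid scene [([267.6, 255.1], 0.55)]
beaker_mid top [([299.1, 255.9], 0.55)]
vial_mid scene [([302.3, 267.4], 0.42), ([306.2, 245.8], 0.16)]
vial_mid top [([327.2, 248.5], 0.5), ([238.2, 216.8], 0.46)]
carboy scene [([304.5, 269.4], 0.54), ([246.9, 228.8], 0.3)]
carboy top []
25.0 {'clock': 1.0, 'qpos': array([1.2, 0. , 0.1, 1.6, 0. , 1.4]), 'joint_vel': array([-0.,  0.,  0.,  0., -0.,  0.]), 'joint_efforts': array([  0. , -33.9,  32. ,   0. ,  -0. ,   0. ]), 'eef_pos': array([133.3, 507.8, 256.3]), 'tool_rot': array([[-1. ,  0.3, -0. ],
       [ 0.3,  1. ,  0. ],
       [ 0. ,  0. , -1. ]]), 'contact_force': array([-0.1, -0.4, -0.4]), 'torque': array([-0.,  0.,  0.]), 'gripper_force': 0.0, 'gripper_width': 85.04386929886624}
```

View pics/scene0.png

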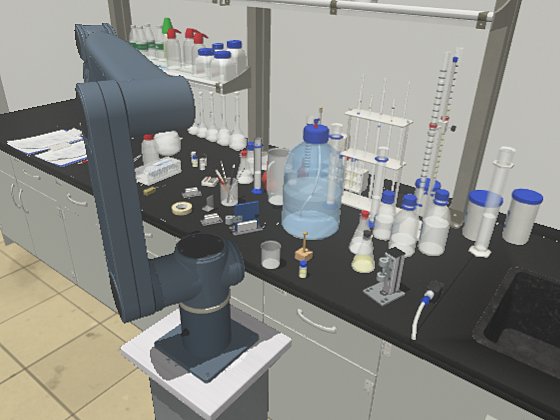

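View pics/top0.png

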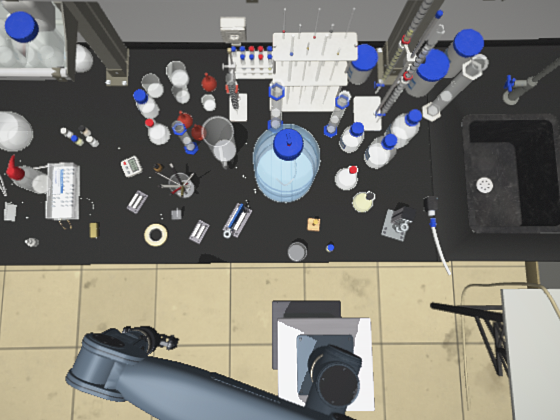

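Run:
```python
from h import *
np.set_printoptions(precision=1,suppress=True)
s=grab_frame("scene");t=grab_frame("top")
print(tri(s,(246.4,201.2),t,(234,218.4)),tri(s,(229.8,218.7),t,(224.1,236.1)),tri(s,(383.3,269.8),t,(401.5,228.2)))
print("jamb",atz(s,(379.7,296.3),0),atz(t,(393.7,231.4),0),atz(s,(383.3,269.8),95),atz(t,(401.5,228.2),95))
print("grip",atz(s,(246.4,201.2),91),atz(t,(234,218.4),91))
print("kn",atz(s,(229.8,218.7),51),atz(t,(224.1,236.1),51))
print("racks",[atz(s,q,0) for q in((246.6, 227.7),(190.6,195.3),(208.6,223.3))],[atz(t,q,0) for q in((233.4,217.8),(200.7,232),(137.8,199.1))])
for nm,f,sz in(("scene",s,(170,150,330,290)),("top",t,(120,150,280,290))):
    x0,y0,x1,y1=sz
    cv2.imwrite(f"pics/{nm}c.png",cv2.resize(f["frame"][y0:y1,x0:x1,::-1],None,fx=4,fy=4,interpolation=cv2.INTER_CUBIC))
```

```text
(array([483.4, 293.7, 116.5]), np.float64(10.959631278136373)) (array([433. , 330.6,  55. ]), np.float64(15.451065230511535)) (array([ 445.7, -255.8,   96.1]), np.float64(2.223707963618284))
jamb [ 450.3 -257.1    0. ] [ 444.5 -256.2    0. ] [ 448.3 -255.9   95. ] [ 445.2 -255.2   95. ]
grip [524.7 322.8  91. ] [483.1 299.9  91. ]
kn [443.4 329.8  51. ] [428.1 336.7  51. ]
racks [array([499.6, 300.8,   0. ]), array([550.4, 649.1,   0. ]), array([433.9, 428.6,   0. ])] [array([497.7, 309.6,   0. ]), array([448.2, 424.5,   0. ]), array([567.6, 648.6,   0. ])]
```

The scene view shows the blue door in the rack at about (247,213), and empty racks at (209,220) and (190,195). The post is at (385,280), the pin at (304,247), the beaker at (270,255) and the vial at (302,268). In the top view the door's rack is at (237,220), and the empty racks are at (200,232) and (137,201). The post is at (395,223). The rack holding the door should be the one meant; I'll confirm it in one crop from each view.

View pics/scenec.png

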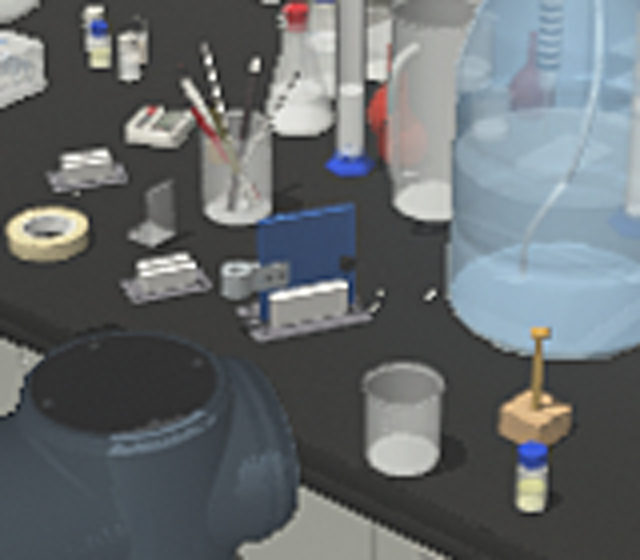

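View pics/topc.png

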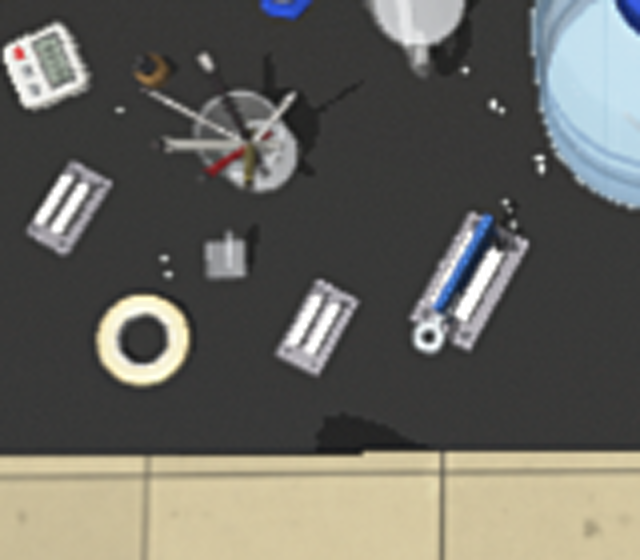

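Run:
```python
from h import *
np.set_printoptions(precision=1,suppress=True)
s=grab_frame("scene");t=grab_frame("top")
f=lambda q,x0,y0:((q[0]-1.5)/4+x0,(q[1]-1.5)/4+y0)
S=lambda *q:f(q,170,150);T=lambda *q:f(q,120,150)
a,b=atz(t,T(438,308),106),atz(t,T(488,217),106);print("top edge T",a,b,(a+b)/2,np.arctan2(*(b-a)[1::-1]),np.linalg.norm(b-a))
a,b=atz(s,S(258,222),106),atz(s,S(355,205),106);print("top edge S",a,b,(a+b)/2,np.arctan2(*(b-a)[1::-1]),np.linalg.norm(b-a))
print("knuckle",atz(t,T(429,336),63),atz(s,S(236,265),63))
c=[atz(t,T(*q),6) for q in((475,212),(527,240),(465,349),(412,318))];c=np.array(c)
print("rack",c,c.mean(0),np.arctan2(*(c[0]-c[3])[1::-1]),np.arctan2(*(c[1]-c[2])[1::-1]))
# jamb crop
cv2.imwrite("pics/jamb.png",np.hstack([cv2.resize(p["frame"][y:y+60,x:x+60,::-1],None,fx=6.6,fy=6.6,interpolation=cv2.INTER_CUBIC) for p,x,y in((s,355,243),(t,368,195))]))
```

```text
top edge T [454.  314.6 106. ] [529.5 273.6 106. ] [491.7 294.1 106. ] -0.496991377491257 85.89301650726246
top edge S [452.6 316.1 106. ] [532.  272.8 106. ] [492.3 294.5 106. ] -0.4989005685888916 90.49159382207188
knuckle [435.3 326.1  63. ] [440.1 332.   63. ]
rack [[551.1 291.7   6. ]
 [525.6 245.7   6. ]
 [429.3 300.2   6. ]
 [457.  346.8   6. ]] [490.7 296.1   6. ] -0.5297287978778631 -0.5152295416682819
```

View pics/jamb.png

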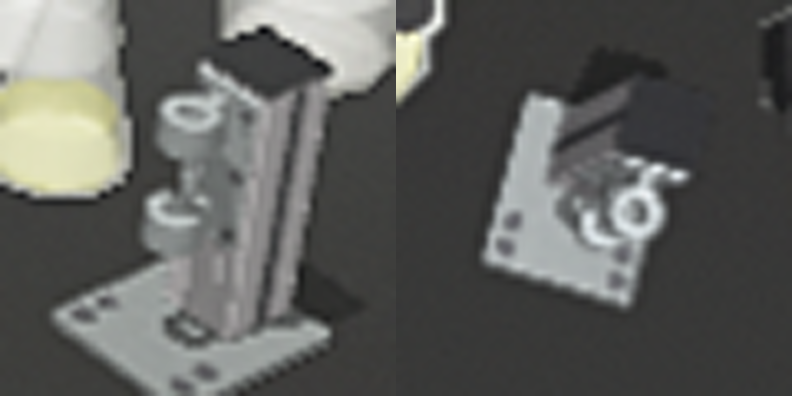

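The crop confirms it: of the three racks, only the largest (at top (237,220), about 110 x 53 mm by my measurement) holds the blue door. The two at (200,232) and (137,201) are smaller and empty. The last picture shows the post's upper knuckle and foot plate clearly; the post's +x points away from the robot. Next I'll measure the post and plan the grasp.

```bash
cat >> h.py <<'E'
np.set_printoptions(precision=2,suppress=True)
def plan(x,y,z,dooryaw,flip=0):
    """shift/twist so that TCP gets to x,y,z with tool y along door y"""
    s=get_state();R=np.array(s["tool_rot"]);p=np.array(s["eef_pos"])
    d=R.T@(np.array([x,y,z])-p); ty=np.arctan2(R[1,1],R[0,1])
    tw=-(dooryaw+np.pi/2-ty); tw=(tw+np.pi/2)%np.pi-np.pi/2 if not flip else tw
    print("shift",d,"twist",np.degrees(tw),"tcp",p,"q",np.array(s["qpos"]),"w",s["gripper_width"])
E
python3 - <<'E'
from h import *
s=grab_frame("scene");t=grab_frame("top")
T=lambda x,y:((x-396-2.8)/6.6+368,(y-2.8)/6.6+195); S=lambda x,y:((x-2.8)/6.6+355,(y-2.8)/6.6+243)
print("upperK",atz(t,T(637,212),129),atz(s,S(190,110),129),"lowerK",atz(s,S(173,210),79))
A,B,C=[atz(t,T(*q),8) for q in((530,95),(485,263),(630,305))]
u=A-B;v=C-B;print(A,B,C,np.linalg.norm(u),np.linalg.norm(v),np.arctan2(u[1],u[0]),np.arctan2(v[1],v[0])+np.pi/2)
th=(np.arctan2(u[1],u[0])+np.arctan2(v[1],v[0])+np.pi/2)/2;e=np.array([np.cos(th),np.sin(th)]);print("axis",(B+C)[:2]/2+25*e)
print("pin top",atz(t,(316.4,219.5),98),"pin mid",tri(s,(304,245),t,(314,224)))
print("carboy",tri(s,(316,132),t,(288,144)),"yellow flask base",atz(s,(363,266),0))
plan(492,294,200,-.507)
E
```

```text
upperK [ 446.29 -253.39  129.  ] [ 448.04 -251.32  129.  ] lowerK [ 445.16 -251.95   79.  ]
[ 523.55 -237.33    8.  ] [ 433.4  -209.13    8.  ] [ 410.47 -284.71    8.  ] 94.45432337893568 78.98594036898103 -0.30314955518391684 -0.29450394497910826
axis [ 445.83 -254.28]
pin top [476.2   26.05  98.  ] pin mid (array([467.41,  28.9 ,  52.22]), np.float64(1.9463821450500587))
carboy (array([653.21, 128.37, 361.65]), np.float64(0.23302961285943147)) yellow flask base [ 556.31 -144.3     0.  ]
shift [-401.18 -115.71   56.33] twist 14.335956550919551 tcp [133.36 507.8  256.33] q [ 1.19  0.05  0.1   1.62 -0.    1.44] w 85.31291680058574
```

jog_arm(deltas="0 -50 -15 0 3; 0 -100 -29 0 6; 0 -150 -43 0 9; 0 -190 -55 0 12; 0 -230 -66 0 14.3", grip_force=60)

```text
clock: 1.8
eef_pos: [340.8, 384.1, 256.4]
tool_rot: [[-0.873, 0.487, 0.001], [0.487, 0.873, 0.0], [-0.0, 0.0, -1.0]]
contact_force: [0.6, 0.8, 0.4]
gripper_width: 85.6
gripper_force: 0.0
```

```bash
python3 -c "
from h import *
plan(492,294,200,-.507)"
```

```text
shift [-175.9    -4.99   56.51] twist -0.11508430873843452 tcp [340.8  384.07 256.44] q [ 0.71  0.02  0.07  1.62 -0.    1.22] w 85.58630925982717
```

jog_arm(deltas="0 -50 -2 0 0; 0 -100 -4 0 0; 0 -145 -5 20 0; 0 -176 -5 60 0; 0 -176 -5 100 0")

```text
clock: 2.3
eef_pos: [495.1, 293.6, 156.1]
tool_rot: [[-0.872, 0.49, 0.005], [0.49, 0.872, 0.001], [-0.004, 0.003, -1.0]]
contact_force: [-1.2, 0.6, 0.2]
gripper_width: 85.3
gripper_force: 0.0
```

Run:
```python
from h import *
plan(492,294,97,-.507)
s=grab_frame("scene");t=grab_frame("top")
cv2.imwrite("pics/g.png",np.hstack([cv2.resize(p["frame"][y:y+80,x:x+80,::-1],None,fx=5,fy=5,interpolation=cv2.INTER_CUBIC) for p,x,y in((s,205,160),(t,195,175))]))
```

```text
shift [ 3.17 -1.36 59.08] twist -0.27169096663314735 tcp [495.14 293.59 156.1 ] q [ 0.42  0.17  0.04  1.43 -0.    0.93] w 85.33384520879162
```

View pics/g.png

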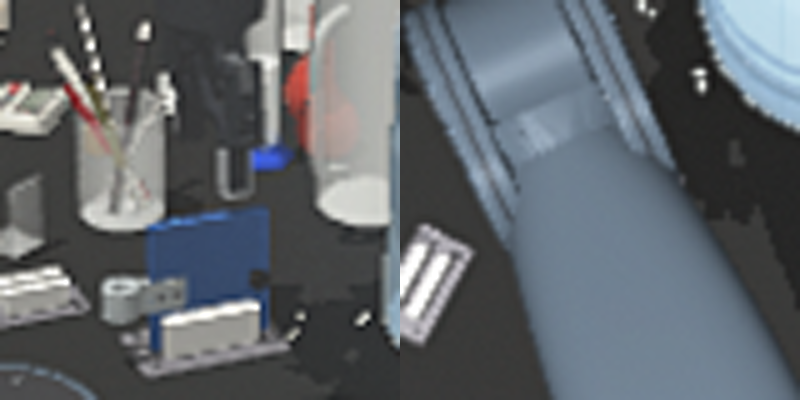

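The door stands in the big rack at crop (208,275), and the open jaws are right above it at crop (235,170). I'll go down and close.

jog_arm(deltas="0 3 -1 25 0; 0 3 -1 45 0; 0 3 -1 59 0; 0 3 -1 59 0")

```text
clock: 2.8
eef_pos: [486.4, 296.6, 96.8]
tool_rot: [[-0.875, 0.484, -0.002], [0.484, 0.875, -0.001], [0.001, -0.002, -1.0]]
contact_force: [-0.2, 0.7, -1.2]
gripper_width: 85.6
gripper_force: 0.0
```

jog_arm(deltas="0.5 0 0 0 0; 0.8 0 0 0 0; 1 0 0 0 0; 1 0 0 0 0; 1 0 0 0 0", grip_force=60)

```text
clock: 3.3
eef_pos: [487.7, 296.5, 97.9]
tool_rot: [[-0.874, 0.485, 0.001], [0.485, 0.874, 0.0], [-0.0, 0.001, -1.0]]
contact_force: [0.3, 0.2, 0.5]
gripper_width: 12.1
gripper_force: 0.8
```

```bash
python3 -c "
from h import *
plan(492,294,97,-.507);s=get_state();print(s['contact_force'],s['torque'],s['gripper_force'])"
```

```text
shift [-4.95 -0.11  0.86] twist 0.032811849634567784 tcp [487.72 296.49  97.86] q [ 0.43  0.19 -0.06  1.32  0.    0.94] w 12.083432136025102
[0.32 0.18 0.48] [ 0.16 -0.13 -0.  ] 0.7505377382040024
```

jog_arm(deltas="1 0 0 0 0; 1 0 0 0 0; 1 0 0 0 0; 1 0 0 0 0")

```text
clock: 3.7
eef_pos: [487.9, 296.7, 97.8]
tool_rot: [[-0.875, 0.485, 0.001], [0.485, 0.875, 0.001], [-0.001, 0.001, -1.0]]
contact_force: [0.2, 1.3, 2.2]
gripper_width: 7.3
gripper_force: 61.4
```

jog_arm(deltas="1 0 0 -10 0; 1 0 0 -25 0; 1 0 0 -45 0; 1 0 0 -65 0; 1 0 0 -65 0")

```text
clock: 4.2
eef_pos: [488.9, 296.6, 166.8]
tool_rot: [[-0.874, 0.485, 0.005], [0.485, 0.874, 0.001], [-0.004, 0.004, -1.0]]
contact_force: [1.1, 0.8, -1.0]
gripper_width: 7.3
gripper_force: 61.2
```

Run:
```python
from h import *
plan(487.7,296.5,240,-.507)
s=get_state();print(s['contact_force'],s['gripper_force'])
s=grab_frame("scene");t=grab_frame("top")
cv2.imwrite("pics/lift.png",cv2.resize(s["frame"][130:250,180:300,::-1],None,fx=5,fy=5,interpolation=cv2.INTER_CUBIC))
```

```text
shift [  0.69  -0.38 -73.22] twist 0.03493739432947268 tcp [488.88 296.57 166.78] q [ 0.43  0.16  0.04  1.45 -0.    0.94] w 7.343393696449771
[ 1.13  0.8  -1.03] 61.162755489349365
```

View pics/lift.png

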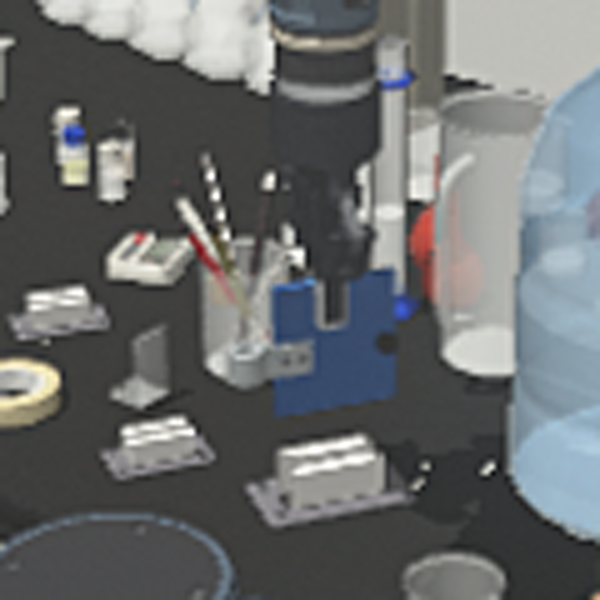

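The door is lifted clear and upright at crop (335,340), above the empty slot of its rack. Now I'll carry it round.

jog_arm(deltas="1 9 -20 -20 0; 1 18 -40 -40 7; 1 27 -60 -60 15; 1 36 -80 -73 22; 1 45 -100 -73 30")

```text
clock: 4.8
eef_pos: [399.0, 230.1, 236.3]
tool_rot: [[-0.51, 0.86, 0.001], [0.86, 0.51, -0.0], [-0.001, 0.001, -1.0]]
contact_force: [0.7, -0.9, -1.6]
gripper_width: 7.2
gripper_force: 61.0
```

```bash
python3 -c "
from h import *
plan(400,20,240,-1.55,1)"
```

```text
shift [-181.18 -106.32   -3.67] twist 29.476083306303853 tcp [399.04 230.06 236.27] q [ 0.38 -0.12 -0.11  1.59 -0.    1.41] w 7.182503968002518
```

jog_arm(deltas="1 -38 -22 0 6; 1 -76 -44 0 12; 1 -114 -66 0 18; 1 -150 -88 0 24; 1 -181 -106 0 30")

```text
clock: 5.3
eef_pos: [400.4, 19.1, 233.8]
tool_rot: [[-0.012, 1.0, -0.003], [1.0, 0.012, -0.001], [-0.001, -0.003, -1.0]]
contact_force: [0.3, 0.6, -1.1]
gripper_width: 7.3
gripper_force: 61.0
```

```bash
python3 -c "
from h import *
plan(355,-190,240,-2.3,1)"
```

```text
shift [-208.49  -47.94   -5.9 ] twist 42.48061485413078 tcp [400.37  19.05 233.84] q [-0.12 -0.28 -0.24  1.61 -0.    1.44] w 7.317330662923008
```

jog_arm(deltas="1 -42 -10 0 8.5; 1 -84 -20 0 17; 1 -126 -30 0 25.5; 1 -168 -40 0 34; 1 -208 -48 0 42.4")

```text
clock: 5.8
eef_pos: [355.6, -189.0, 233.8]
tool_rot: [[0.667, 0.745, -0.003], [0.745, -0.667, 0.001], [-0.001, -0.003, -1.0]]
contact_force: [0.5, 0.1, -1.1]
gripper_width: 7.2
gripper_force: 61.0
```

```bash
python3 -c "
from h import *
plan(349,-280,141.8,-2.3,1)"
```

```text
shift [-72.18  55.98  91.9 ] twist -0.01944794463976575 tcp [ 355.64 -189.01  233.82] q [-0.66 -0.27 -0.24  1.61 -0.    1.65] w 7.201014798781795
```

jog_arm(deltas="1 -36 28 0 0; 1 -72 56 20 0; 1 -72 56 55 0; 1 -72 56 90 0; 1 -72 56 90 0")

```text
clock: 6.3
eef_pos: [347.1, -274.7, 137.4]
tool_rot: [[0.662, 0.749, -0.012], [0.749, -0.662, 0.012], [0.001, -0.017, -1.0]]
contact_force: [-0.8, 1.0, -1.6]
gripper_width: 7.1
gripper_force: 60.9
```

jog_arm(deltas="1 0 0 0 0; 1 0 0 0 0; 1 0 0 0 0")

```text
clock: 6.6
eef_pos: [353.2, -279.8, 148.0]
tool_rot: [[0.661, 0.75, 0.003], [0.75, -0.661, -0.004], [-0.001, 0.005, -1.0]]
contact_force: [-0.1, 0.1, -0.9]
gripper_width: 7.0
gripper_force: 60.9
```

Run:
```python
from h import *
plan(406,-298,141.8,-2.3,1)
s=grab_frame("scene");t=grab_frame("top")
for n,p in(("s",s),("t",t)):
  print(n,[(d["point"],d["conf"]) for nm in("door_knuckle","door_grip","jamb_gap") for d in landmark_of(p,nm)[:2]])
cv2.imwrite("pics/pre.png",np.hstack([cv2.resize(p["frame"][y:y+80,x:x+80,::-1],None,fx=5,fy=5,interpolation=cv2.INTER_CUBIC) for p,x,y in((s,345,220),(t,365,185))]))
```

```text
shift [21.29 51.63  6.47] twist 0.4102298024633118 tcp [ 353.16 -279.83  148.03] q [-0.82 -0.15 -0.31  1.41 -0.    1.47] w 7.023120527710257
s [([366.8, 271.2], 0.87), ([379.7, 276.6], 0.62)]
t [([394.4, 245.6], 0.71), ([416.9, 259.0], 0.62), ([399.9, 230.9], 0.9)]
```

View pics/pre.png

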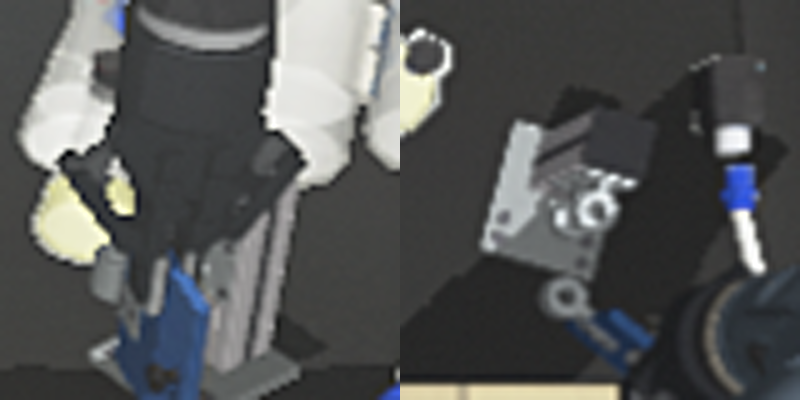

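The top half shows the door's knuckle ring at crop (567,298), just short of the post's upper ring at (598,208). The scene half shows the door upright with its knuckle at (110,275). I'll work out both positions with the same camera.

Run:
```python
from h import *
t=grab_frame("top");st=get_state();R=st["tool_rot"];p=st["eef_pos"];print(p,np.arctan2(R[1,1],R[0,1])-np.pi/2)
g=cv2.cvtColor(t["frame"],cv2.COLOR_RGB2GRAY)
cv2.imwrite("pics/k.png",g)
for n,x,y in(("door",398,244.2),("post",404.2,226.2)):
    i,j=round(x),round(y);print(n);print(g[j-6:j+7,i-6:i+7])
k=atz(t,(398,244.2),p[2]-46.8+12);a=atz(t,(404.2,226.2),129);print("knuckle",k,"tcp-k",p-k,np.hypot(*(p-k)[:2]),"post",a)
```

```text
[ 351.9  -278.84  145.43] -2.293533468338909
door
[[ 61  66  81 100 113 111 110 108  88  81  93  90  60]
 [ 37  37  45  55  64  74  93 107 107 107 111  82  48]
 [ 37  34  34  40  47  60  69  69  73  85 107  75  42]
 [ 38  40  57  92 120 126 124 107  75  53  61  48  37]
 [ 46  67  98 128 136 127 131 135 126  77  41  36  37]
 [ 59  79 122 134 105  90  95 120 134 100  53  36  38]
 [ 63  78 130 124  73  54  70  94 129 106  58  36  37]
 [ 71  82 127 132  83  52  67  96 130  97  50  35  38]
 [ 59  79 112 138 128 110 107 125 135 104  62  41  36]
 [ 45  69  88 116 138 137 134 138 131 128 109  79  51]
 [ 38  47  59  81  93  96  99 100  98 117 106  71  45]
 [ 38  38  40  47  49  51  53  58  70  95  85  56  41]
 [ 38  38  38  38  36  37  42  50  72  85  95  78  54]]
post
[[104 108 110  99 110 136 130 152 194 248 194 108  99]
 [111  94  96 104 105  88 103 193 208 180 141 175 246]
 [110  91  89  96  90  80 117 204 180 127 106 114 141]
 [ 93  79 104 122 146 167 198 225 178 103  61  51  51]
 [ 91  81 128 160 211 225 232 241 237 150  54  29  33]
 [109  94 123 204 233 175 141 179 229 179  89  35  35]
 [128  98 148 211 185 122  92 111 215 227 143  50  35]
 [153  99 160 219 186 124  85  90 195 188 109  43  34]
 [160  94 121 221 225 166 101  89 140 131  76  38  35]
 [153  98 105 194 240 232 165 126 129  99  55  36  37]
 [131 107  94 119 146 157 140 124  98  63  38  36  39]
 [130 132 129 117 104 103 111  89  56  37  37  39  38]
 [ 96 107 112  94  79  90 108  77  43  35  38  39  39]]
knuckle [ 391.19 -236.25  110.63] tcp-k [-39.3 -42.6  34.8] 57.95305131280441 post [ 447.9  -253.83  129.  ]
```

jog_arm(deltas="1 0 0 0 0; 1 0 0 0 0; 1 0 0 0 0; 1 0 0 0 0; 1 0 0 0 0")

```text
clock: 7.55
eef_pos: [351.8, -278.8, 145.3]
tool_rot: [[0.661, 0.75, -0.0], [0.75, -0.661, 0.0], [0.0, -0.0, -1.0]]
contact_force: [1.1, -0.3, -1.0]
gripper_width: 7.3
gripper_force: 60.9
```

```bash
python3 -c "
from h import *
plan(406.9,-298,141.8,-2.3,1)"
```

```text
shift [22.05 53.98  3.48] twist 0.3660540035891961 tcp [ 351.83 -278.83  145.28] q [-0.82 -0.15 -0.31  1.41  0.    1.47] w 7.279713133242517
```

jog_arm(deltas="1 0 0 3.5 0; 1 3 7 3.5 0; 1 6 14 3.5 0; 1 8 20 3.5 0; 1 10 25 3.5 0")

```text
clock: 8.05
eef_pos: [378.0, -288.2, 141.8]
tool_rot: [[0.661, 0.75, 0.0], [0.75, -0.661, -0.0], [0.0, 0.0, -1.0]]
contact_force: [-0.3, -0.4, -0.6]
gripper_width: 7.2
gripper_force: 60.9
```

jog_arm(deltas="1 0 0 0 0; 1 0 0 0 0; 1 0 0 0 0; 1 0 0 0 0; 1 0 0 0 0")

```text
clock: 8.55
eef_pos: [377.0, -287.8, 141.9]
tool_rot: [[0.662, 0.75, 0.0], [0.75, -0.662, -0.0], [-0.0, 0.0, -1.0]]
contact_force: [0.4, 0.6, -1.3]
gripper_width: 7.2
gripper_force: 60.8
```

Run:
```python
from h import *
plan(406.9,-298,141.8,-2.3,1)
s=grab_frame("scene");t=grab_frame("top");p=get_state()["eef_pos"]
k=p+[60*.661,60*.75,-46.8]
print("pred scene door knuckle",proj(s,k),"post gap",proj(s,(446.5,-253,95)),"lower top",proj(s,(446.5,-253,79)),"upper bottom",proj(s,(446.5,-253,111)),"top",proj(t,k+[0,0,12]))
cv2.imwrite("pics/mid.png",np.hstack([cv2.resize(q["frame"][y:y+50,x:x+50,::-1],None,fx=8,fy=8,interpolation=cv2.INTER_CUBIC) for q,x,y in((s,350,240),(t,380,210))]))
```

```text
shift [12.15 29.11  0.07] twist 0.355857680024341 tcp [ 377.04 -287.85  141.87] q [-0.79 -0.08 -0.25  1.4  -0.    1.5 ] w 7.226958682537125
pred scene door knuckle [373.93 273.1 ] post gap [382.07 269.7 ] lower top [381.34 274.32] upper bottom [382.81 265.02] top [399.3  236.46]
```

View pics/mid.png

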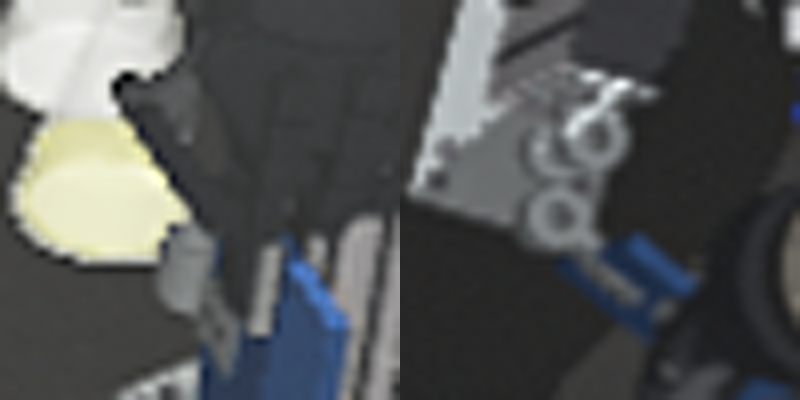

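The door's knuckle is at crop scene (187,270) and top (557,217), within about a pixel of my prediction. It's level with the gap and 30 mm short of the axis, so I'll slide it in.

jog_arm(deltas="1 3 7 0 0; 1 6 14 0 0; 1 8 20 0 0; 1 10 25 0 0; 1 12 29 0 0")

```text
clock: 9.15
eef_pos: [407.5, -298.3, 141.7]
tool_rot: [[0.661, 0.75, -0.0], [0.75, -0.661, 0.0], [-0.0, -0.0, -1.0]]
contact_force: [-0.7, -0.0, -1.7]
gripper_width: 7.0
gripper_force: 61.0
```

jog_arm(deltas="1 0 0 0 0; 1 0 0 0 0; 1 0 0 0 0; 1 0 0 0 0; 1 0 0 0 0")

```text
clock: 9.65
eef_pos: [406.7, -298.0, 141.9]
tool_rot: [[0.662, 0.75, 0.0], [0.75, -0.662, -0.0], [0.0, 0.0, -1.0]]
contact_force: [-0.7, -1.2, -1.3]
gripper_width: 6.8
gripper_force: 60.9
```

Run:
```python
from h import *
plan(406.9,-298.2,141.8,-2.3,1)
s=grab_frame("scene");t=grab_frame("top");st=get_state();p=st["eef_pos"];print(st["contact_force"],st["torque"])
k=p+[60*.661,60*.75,-46.8];print("k",k)
print("pred scene door",proj(s,k),"pred top door top",proj(t,k+[0,0,12]),"post top",proj(t,(446.5,-253.3,129)))
cv2.imwrite("pics/fin.png",np.hstack([cv2.resize(q["frame"][y:y+50,x:x+50,::-1],None,fx=8,fy=8,interpolation=cv2.INTER_CUBIC) for q,x,y in((s,355,240),(t,380,205))]))
```

```text
shift [-0.04  0.25  0.05] twist 0.3592686331995232 tcp [ 406.74 -298.    141.85] q [-0.77 -0.   -0.18  1.39  0.    1.53] w 6.8344102337139585
[ 0.87 -0.19 -1.56] [-0.05  0.01  0.01]
k [ 446.45 -253.04   95.08]
pred scene door [382.08 269.69] pred top door top [401.93 227.42] post top [404.06 226.63]
```

View pics/fin.png

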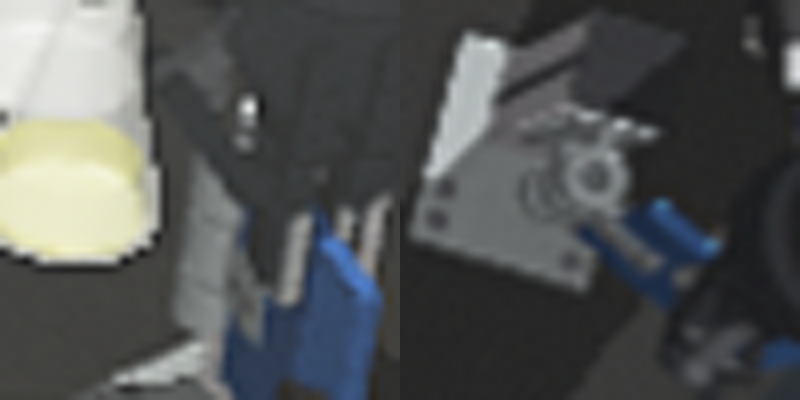

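The scene half shows the three knuckles stacked with their left edges in line, about (190,180) down to (178,310). The top half shows the door's ring hidden under the post's ring at (597,178). I'll do one sub-pixel check of those edges before handing in.

Run:
```python
from h import *
s=grab_frame("scene");g=cv2.cvtColor(s["frame"],cv2.COLOR_RGB2GRAY);print(g[256:286,372:392])
V=np.array(s["view"]);rt=V[0,:3];print(rt)
for z in(115,107,95,83,75): print(z,proj(s,np.array([446.5,-253.2,z])-13*rt/1))
print(get_state()["contact_force"])
```

```text
[[167 144  57  67  69  69  64  61  62  62  62  62  75  86  72  58  53  54
   56  56]
 [169 146  55  67  70  69  65  61  62  60  61  59  95 124  88  60  61  56
   53  56]
 [176 145  56  66  68  69  69  66  62  59  60  59  76 101  82  53  60  59
   51  55]
 [186 142  53  65  69  69  72  81  74  57  59  58  58  54  52  55  57  58
   55  57]
 [184 152  90  60  67  69  72  90  94  63  57  60  61  59  56  56  56  55
   54  56]
 [177 179 164  55  66  67  72  96 109  90  63  57  61  60  60  58  57  55
   55  62]
 [168 179 167  53  66  66  74  98 119 120  92  54  59  60  60  60  61  57
   56  61]
 [177 177 165  51  64  65  78 104 117 129 116  59  56  58  59  60  60  56
   56  60]
 [194 174 165  52  65  64  78 107 118 129 124  94  59  55  59  59  59  57
   55  58]
 [198 176 163  51  64  65  81 107 119 128 134 130  97  62  56  57  58  59
   57  55]
 [203 185 165  52  64  65  89 117 117 127 131 139 130  86  54  52  55  59
   59  61]
 [211 198 166  53  65  67  89 117 113 113 123 132 122  88  54  53  54  56
   60  85]
 [215 195 148  56  63  70  88 111 121 123 122 121 104  72  51  49  55  56
   65 
[... 887 characters left out ...]
6 130 135 132  99  76  91  96 101  52  55
   58  57]
 [ 65  66  65  65  68  94 119 126 133 135 129  92  66  94 111 111  53  59
   59  59]
 [ 66  67  66  66  63  59  72 107 130 135 120  74  57  79 102  95  53  58
   59  59]
 [ 65  66  64  60  56  59  86 119 136 137 113  62  53  61  87  92  55  59
   60  58]
 [ 64  62  59  63  86 116 163 190 165 143 119  60  55  55  64  68  57  59
   60  59]
 [ 59  67  87 118 156 183 178 167 141 132 111  49  56  59  58  57  60  60
   59  63]
 [ 99 121 156 183 179 176 178 171 150 127  98  50  57  60  60  58  59  60
   58  63]]
[ 0.62 -0.79  0.02]
115 [378.44 263.87]
107 [378.07 266.22]
95 [377.54 269.72]
83 [377.01 273.2 ]
75 [376.65 275.49]
[ 0.76  0.04 -1.16]
```

```bash
python3 -c "
from h import *
print(r.hand_in())"
```

```text
the job is handed in; nothing more can be done
None
```

I handed the job in at about 10 s on the robot's clock with the door gripped, upright and still: by my camera measurements its knuckle is centred in the post's gap to within about 1–2 mm, and I saw no sign of contact, but the hand-in returned no verdict.

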